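Send the finished watches down the gravity rail

TASK

Take the carrier that holds the two watches by its handle, hang its hooks over the upper part of the sloped rail and let go there, so that it slides down on its own and comes to rest against the stop plate at the foot. Leave the empty carrier where it stands.

Things in the scene. Friction and masses are not known exactly. Their poses are not given: they have to be found in the camera images.
- loaded_grip (a point): Carrier with a round dial-up watch fixed on each of its two trays, 0.26 kg: centre of its black handle (12 thick along own x, 40 long along own y, 44 high mm), 92 mm over the carrier's underside. Whole: 122 (x) x 70 (y) mm, same either way round. Below: two slick inverted-V rod hooks at own y = +-32 mm, open below, 42 mm clear inside, legs down to a tray each side. Stands on its trays.
- empty_grip (a point): Handle centre of the other carrier: same shape and sizes, but its trays are empty, 0.20 kg. It stays where it stands.
- rail: Fixed rail: round slick-coated bar 12 mm thick, 360 long, on two posts on a grey foot plate 70 x 400 x 8 mm. Origin: centre of the plate's underside, on the bench; z up. The bar lies over own x = 0, along own y, falling 8 degrees towards own -y, its axis 100 mm up at the middle (y = 0). A black 50 mm square stop plate crosses it near the low end. Hooks slide freely on it once let go.
- load_point (a point): Point on the bar's axis 110 mm up-slope of its middle: a good place to hang the carrier's middle, its own y along the rail. The V hooks centre themselves. Seated, the handle centre is 41 mm above the bar's axis. Let down level, the uphill hook touches about 5 mm before that and the other end drops on when let go.
- stop_seat (a point): Where the handle's centre lies once the carrier hangs on the rail against the stop plate.
There are look-alikes about, which are no part of the job. Leave any red look-alike of the part that bears loaded_grip alone.

How it is judged:
By the outcome, as a careful person would: the job done as asked, in the order asked, and still so for the second after the job is handed in, with the robot touching nothing.
It also fails if it takes over 38 s, if anything falls off the work surface, if the arm or the gripper's body presses on something with over 40 N, if the wrist force passes 120 N, or if a joint passes its speed limit or range.

ROBOT

A 7-joint arm with a two-finger parallel gripper is mounted at the origin on the work surface. World frame = base frame: x ahead of the robot, y to its left, z up, the work surface at z = 0. Lengths are in m, angles in degrees, forces in N, time in s.
With the tool pointing down it reaches from about 0.35 to 0.9 m from the base axis. Payload 8.1 kg.
Tool frame: the origin (TCP) lies midway between the tips of the shut fingers; the grasp point (between the pads) lies 19 mm behind it; z points along the fingers, y is the direction in which the jaws open and shut (so a half turn about z gives the same grasp; the last joint's range is limited). The gripper opens to 92 mm and grips with 3 to 60 N. Pads are 19 mm wide; open, the fingers measure 130 mm over their backs; the gripper's body (75 mm by 190 mm) begins 47 mm behind the grasp point.
Start: joints at [-69.076, 24.895, 1.432, 90.138, -0.665, 64.973, -4.303], TCP at [0.282, 0.558, 0.227] pointing down, gripper open.
Joint ranges: [-149.89, 149.89], [-25.12, 119.58], [-72.63, 75.52], [4.76, 147.25], [-75.54, 255.54], [6.69, 114.76], [-157.13, 157.13]. Speed limits (degrees/s): [127.2, 127.2, 172.46, 172.46, 180, 180, 180].

INTERFACE

Orientations are given as [roll, pitch, yaw] about the fixed x, y, z axes, in that order (R = Rz(yaw) Ry(pitch) Rx(roll)).
In Python, from workcell import env gives the robot as it stands.
- The arm moves only by the tool step_arm, never from a script. Its argument "increments" is a list of rows, each a list of 6 numbers: the shift along the tool's x, y, z in m, then the turn, a rotation vector about the tool's x, y, z in rad. In form: [[x, y, z, ax, ay, az], ...]. A call has 1 to 20 rows; each row is the pose to reach, as a shift and turn from the pose commanded when the call began, along the tool's axes at that moment; what a row does not reach only later rows make up. A row lasts 1/8 s, in which the tool goes at most 62.5 mm and 10.7 degrees, less where a joint would pass 70% of its speed; a pose out of reach is approached as far as the arm can. A call with a gripper value outside its range is refused whole. "grip" is the finger opening in m, from 0 to 0.0918, set as the call begins (left out, the last holds). The fingers move at their own pace and stop on an object; "grip_force" is the grip in N (left out, the last holds). Time passes only in rows, so rows that repeat a pose let the fingers close. It gives the time, the measured TCP pose, the force and the opening at its end, in the units of the state.
- env.get_state(): the state, without advancing time (a new reading comes with each control period).
- env.capture(name): name is "scene" or "side" or "wrist"; returns a dict with "pixels" (420x560x3 uint8, blue, green, red), "z_map" (420x560 float32, m along the optical axis (not along the pixel's ray), 0 where there is no reading), "camera_matrix" (3x3 intrinsics, pixels), "world_from_camera" (4x4, takes a point from camera to world coordinates). Camera axes: x right, y up, looking along -z (the intrinsics and any distortion apply to the point x, -y, -z); pixel columns grow to the right and rows downward; lengths in m; the calibration is good to about 2 mm. A picture is of the moment at which its call begins.
- env.finish_job(): hands the job in, once; it reports no verdict.
The state is a dict: "time": time; "joints": joint angles; "qvel": joint speeds; "joint_torque": joint torques, N m; "eef_pos": TCP position; "tool_rot": TCP orientation; "force": force on the tool from outside, world axes, zero at the start; "ft_torque": the same for the moment, N m; "width": finger opening in m.
Only numpy, scipy, OpenCV 4.12 (cv2) and the standard library are available. Lean on these libraries where they do the work, as an engineer would, in place of code of your own. Each camera call takes 0.05 s, during which the arm holds its last target. There are 200 camera calls.

## Working session

There is one attempt and no reset: what is moved stays moved. The work goes in short steps, Python scripts to look and compute and a tool call to move; the robot and the scene stay as the last step left them, time stands still between calls to the robot, and variables do not carry over. Pictures are saved under pics/ and viewed, about 8 in all and at most 12, crops included, and the job is handed in when it is done.

Besides the shell and the picture viewer there is one more tool, called as name([rows], argument=value, ...), one row to a line, values as JSON. step_arm: Moves the arm, as the interface text tells. Its arguments: {"type":"object","properties":{"increments":{"type":"array","items":{"type":"array","items":{"type":"number"}}},"grip":{"type":"number"},"grip_force":{"type":"number"}},"required":["increments"]}

```bash
mkdir -p pics; cat > h.py <<'E'
import numpy as np, cv2
from workcell import env
from scipy.spatial.transform import Rotation as R
def cap(n,f):
    c=env.capture(n); cv2.imwrite(f'pics/{f}.png',c['pixels']); np.savez(f'pics/{f}.npz',**c); return c
def load(f): return dict(np.load(f'pics/{f}.npz'))
def cloud(c):
    z=c['z_map']; h,w=z.shape; K=c['camera_matrix']; u,v=np.meshgrid(np.arange(w),np.arange(h))
    P=np.stack([(u-K[0,2])/K[0,0]*z,-(v-K[1,2])/K[1,1]*z,-z],-1); T=c['world_from_camera']
    W=P@T[:3,:3].T+T[:3,3]; W[z==0]=np.nan; return W
def ray(c,u,v,h):
    K=c['camera_matrix'];T=c['world_from_camera']
    d=T[:3,:3]@np.array([(u-K[0,2])/K[0,0],-(v-K[1,2])/K[1,1],-1]); o=T[:3,3]; return o+d*(h-o[2])/d[2]
E
python3 - <<'E'
from h import *
a=cap('scene','a');b=cap('side','b')
cv2.imwrite('pics/ab.png',cv2.resize(a['pixels'],(800,600)))
print(env.get_state())
for c in(a,b):print(c['world_from_camera'].round(2).tolist())
E
```

```text
{'time': 0.1, 'joints': array([-69.07558286,  24.93043752,   1.43100483,  90.18268576,
        -0.66452281,  64.97196748,  -4.30466736]), 'qvel': array([ 0.01417226, -0.12334896,  0.02117199, -0.09585852, -0.03501404,
        0.05935756, -0.07673215]), 'joint_torque': array([ 3.18291444e-03, -6.69120026e+01,  9.87752751e-01, -3.15143931e+01,
       -6.05443586e-02,  3.73756397e-02,  1.15980697e-04]), 'eef_pos': array([0.28167751, 0.557437  , 0.2260535 ]), 'tool_rot': array([-1.79923549e+02,  7.15572829e-03,  1.53191256e+02]), 'force': array([-1.1331985 , -0.92759318, -0.31566981]), 'ft_torque': array([ 0.00151445, -0.00761147, -0.02370421]), 'width': 0.09187854450519613}
[[-0.02, -0.53, 0.84, 1.33], [1.0, 0.0, 0.03, 0.27], [-0.02, 0.85, 0.53, 0.68], [0.0, 0.0, 0.0, 1.0]]
[[0.98, 0.1, -0.15, 0.21], [-0.18, 0.64, -0.75, -0.86], [0.02, 0.76, 0.65, 1.04], [0.0, 0.0, 0.0, 1.0]]
```

View pics/ab.png

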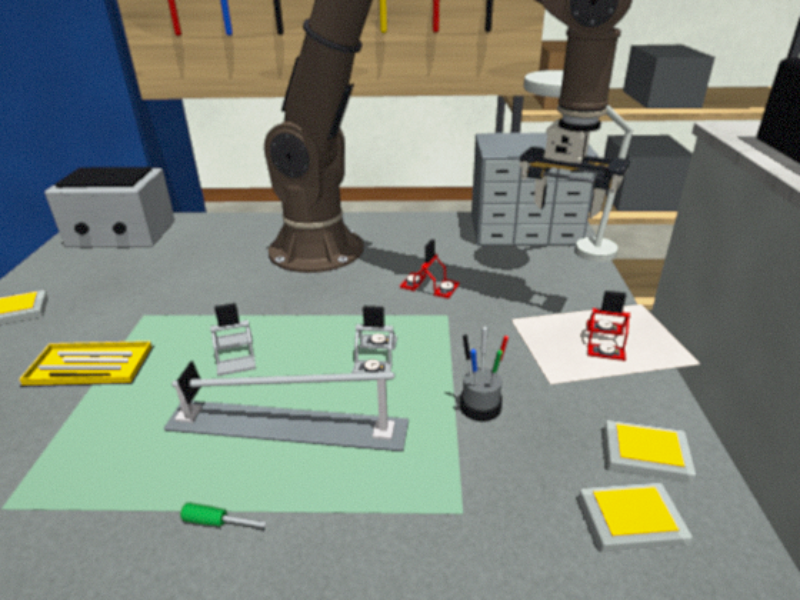

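View pics/b.png

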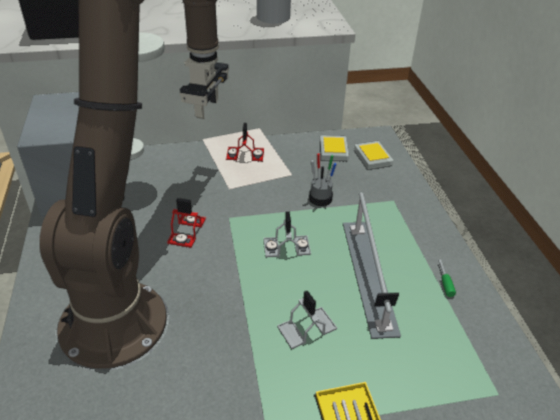

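The pictures show these candidates (scene picture, 800 px wide):
- grey carrier with two white watches: (374,340), side picture (288,235)
- grey empty carrier: (230,340), side picture (308,315)
- red look-alikes with watches: (430,270) and (608,325)

The stop plate is at (188,384), so the high end of the rail is at (388,377). I choose the grey carrier with watches and will check it in a crop.

```bash
python3 - <<'E'
from h import *
a=load('a');b=load('b')
ca=cv2.resize(a['pixels'][205:320,110:300],None,fx=3,fy=3,interpolation=2)
cb=cv2.resize(b['pixels'][190:340,250:410],(368,345),interpolation=2)
cv2.imwrite('pics/crop.png',np.hstack([ca[:,:430*1],cb][:2]) if 0 else np.vstack([ca[:, :570],np.pad(cb[:250],((0,0),(0,202),(0,0)))]))
A=cloud(a);B=cloud(b)
for nm,C,c in(('a',A,a),('b',B,b)):
    g=c['pixels'].max(-1); X=C.reshape(-1,3); dark=(g<50).ravel()
    # handle: dark points 70..120 mm high near the table
    m=dark&(X[:,2]>.07)&(X[:,2]<.13)&(X[:,0]>.25)&(X[:,0]<.9)
    P=X[m]
    # cluster
    lab=-np.ones(len(P),int);k=0
    for i in range(len(P)):
        if lab[i]<0:
            l=np.linalg.norm(P[:,:2]-P[i,:2],axis=1)<.06
            lab[l]=k;k+=1
    for j in range(k):
        Q=P[lab==j]
        if len(Q)>15: 
            w,v=np.linalg.eigh(np.cov(Q[:,:2].T));print(nm,len(Q),Q.mean(0).round(4),Q.min(0).round(3),Q.max(0).round(3),'ang',np.degrees(np.arctan2(v[1,1],v[0,1])).round(1),np.sqrt(w).round(4))
    # plate
    # rail bar pts
    T=C
    m=(X[:,2]>.06)&(X[:,2]<.15)&(X[:,0]>.6)&(X[:,0]<.8)&(X[:,1]>-.2)&(X[:,1]<.45)&~dark
    P=X[m]; print('bar',nm,len(P),P.min(0).round(3),P.max(0).round(3))
    if len(P)>30:
        for y in np.arange(-.2,.45,.04):
            q=P[abs(P[:,1]-y)<.02]
            if len(q): print(round(y,2),len(q),np.median(q,0).round(4),q[q[:,2].argmax()].round(4))
E
```

```text
a 171 [0.4059 0.6353 0.0956] [0.398 0.618 0.074] [0.413 0.653 0.115] ang 77.6 [0.002  0.0101]
a 174 [ 0.4511 -0.091   0.0961] [ 0.443 -0.108  0.074] [ 0.458 -0.074  0.117] ang 107.6 [0.0016 0.01  ]
a 165 [0.4574 0.1826 0.0968] [0.452 0.166 0.075] [0.463 0.199 0.116] ang 84.3 [0.0016 0.01  ]
a 25 [0.5862 0.3448 0.1163] [0.584 0.341 0.101] [0.589 0.349 0.13 ] ang 79.8 [0.0011 0.0024]
a 160 [ 0.6328 -0.103   0.0917] [ 0.606 -0.109  0.07 ] [ 0.652 -0.098  0.108] ang 174.6 [0.0018 0.0138]
bar a 1312 [ 0.6   -0.135  0.06 ] [0.668 0.401 0.146]
-0.12 89 [ 0.6279 -0.1092  0.0827] [ 0.6422 -0.11    0.1077]
-0.08 104 [ 0.6309 -0.0849  0.0866] [ 0.6032 -0.0999  0.0994]
-0.04 90 [ 0.636  -0.0383  0.0923] [ 0.6335 -0.0235  0.0979]
0.0 81 [6.402e-01 4.000e-04 9.780e-02] [0.6406 0.0157 0.104 ]
0.04 94 [0.6444 0.0385 0.1034] [0.6468 0.0583 0.1093]
0.08 94 [0.6491 0.0815 0.1091] [0.6484 0.0994 0.1165]
0.12 90 [0.6532 0.1194 0.1141] [0.6532 0.1292 0.1205]
0.16 103 [0.6576 0.1583 0.1203] [0.6555 0.1757 0.1254]
0.2 238 [0.6636 0.2083 0.1145] [0.6594 0.2196 0.1315]
0.24 24 [0.6636 0.2251 0.1289] [0.6633 0
[... 539 characters left out ...]
39  0.06 ] [0.664 0.401 0.147]
-0.12 139 [ 0.6213 -0.1137  0.0817] [ 0.6337 -0.1087  0.1087]
-0.08 59 [ 0.6262 -0.0739  0.0869] [ 0.6242 -0.0878  0.0938]
-0.04 69 [ 0.6304 -0.0411  0.0927] [ 0.6333 -0.0303  0.0986]
0.0 75 [ 0.6344 -0.0007  0.0977] [0.638  0.0164 0.1053]
0.04 66 [0.6388 0.0396 0.103 ] [0.642  0.054  0.1095]
0.08 58 [0.6436 0.0805 0.1092] [0.6449 0.0979 0.1165]
0.12 59 [0.647  0.118  0.1147] [0.6484 0.1274 0.1207]
0.16 54 [0.6516 0.1596 0.1197] [0.6551 0.1765 0.1262]
0.2 127 [0.6558 0.205  0.1072] [0.6558 0.2176 0.134 ]
0.24 5 [0.6584 0.2227 0.1301] [0.6609 0.224  0.1317]
0.36 94 [0.6129 0.3536 0.0832] [0.6182 0.3496 0.1469]
0.4 72 [0.6162 0.3865 0.1056] [0.6188 0.3851 0.1466]
```

View pics/crop.png

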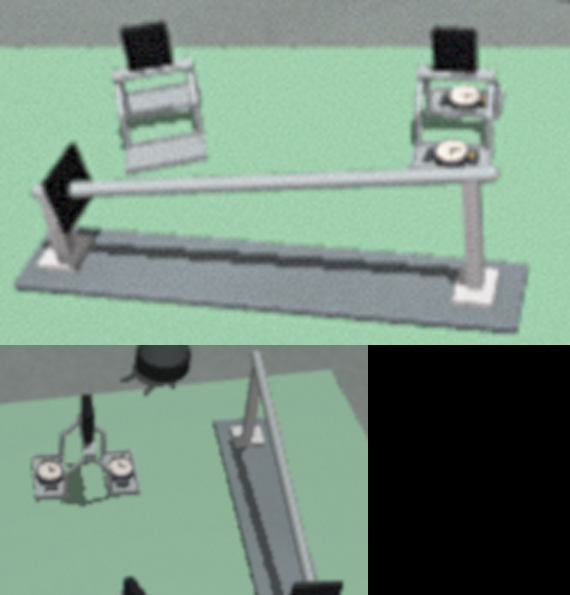

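The crop confirms it: the grey carrier with two dial-up watches is at the right (455,50)/(455,150), the empty one at the left, and the stop plate at the left end of the rail, which is the low end.

From both cameras:
- **Loaded handle:** about (0.4525, 0.181, 0.092), own y at about 84°.
- **Rail:** middle about (0.640, 0.044, 0.100), own y at about 83.8°. That puts load_point at about (0.652, 0.152, 0.115).

Next I move above the handle.

```bash
cat >> h.py <<'E'
def inc(p,yaw,prev=None):
    s=env.get_state(); p0,r0=prev or (s['eef_pos'],s['tool_rot'])
    R0=R.from_euler('xyz',r0,degrees=True); R1=R.from_euler('xyz',[180,0,yaw],degrees=True)
    print(s['time'],(R0.inv().apply(np.array(p)-p0)).round(4),(R0.inv()*R1).as_rotvec().round(4))
E
python3 - <<'E'
from h import *
inc([.4525,.181,.20],84)
E
```

```text
0.1 [-0.3222 -0.2589  0.0264] [-1.1000e-03  9.0000e-04  1.2076e+00]
```

step_arm([
  [-0.02,-0.016,0.002,0,0,0.08],
  [-0.054,-0.043,0.004,0,0,0.2],
  [-0.095,-0.076,0.008,0,0,0.36],
  [-0.136,-0.109,0.011,0,0,0.51],
  [-0.177,-0.142,0.015,0,0,0.66],
  [-0.218,-0.175,0.018,0,0,0.82],
  [-0.259,-0.208,0.021,0,0,0.97],
  [-0.29,-0.233,0.024,0,0,1.09],
  [-0.312,-0.251,0.026,-0.001,0.001,1.17],
  [-0.322,-0.259,0.026,-0.001,0.001,1.208],
  [-0.322,-0.259,0.026,-0.001,0.001,1.208],
  [-0.322,-0.259,0.026,-0.001,0.001,1.208],
], grip=0.06)

```text
time: 1.6
eef_pos: [0.452, 0.183, 0.2007]
tool_rot: [-180.0, -0.1, 84.2]
force: [-0.6, 0.4, 0.4]
width: 0.0601
```

```bash
python3 - <<'E'
from h import *
c=cap('wrist','w1'); s=env.get_state(); print(s['eef_pos'],s['tool_rot'],s['width'],c['world_from_camera'].round(3).tolist())
W=cloud(c).reshape(-1,3); g=c['pixels'].max(-1).ravel()
m=(W[:,2]>.10)&(W[:,2]<.125)&(abs(W[:,0]-.452)<.05)&(abs(W[:,1]-.18)<.06)
P=W[m].astype(np.float32); print(len(P))
if len(P)>10: print(P.mean(0),P.min(0),P.max(0),cv2.minAreaRect(P[P[:,2]>.11][:,:2]*1000))
E
```

```text
[0.45195363 0.18296707 0.20066109] [-1.79995081e+02 -9.47954437e-02  8.41617539e+01] 0.06006080230132248 [[0.995, 0.099, 0.028, 0.459], [-0.103, 0.952, 0.287, 0.261], [0.002, -0.288, 0.958, 0.359], [0.0, 0.0, 0.0, 1.0]]
974
[0.45225975 0.18684866 0.11337274] [0.44506943 0.16564678 0.10037476] [0.45927194 0.20499787 0.11612631] ((452.1600341796875, 185.1547088623047), (39.03129959106445, 11.970403671264648), 84.55366516113281)
```

View pics/w1.png

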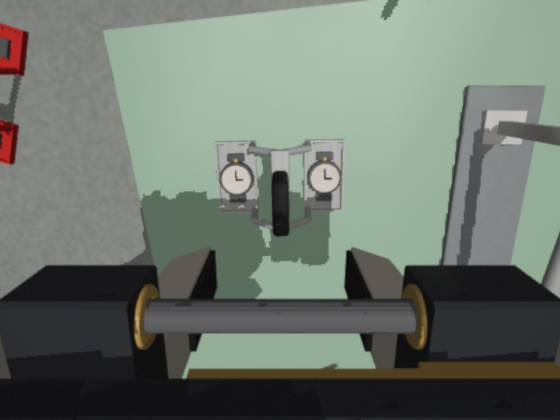

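The wrist view shows the loaded carrier's handle (280,203) between two dial-up watches at (237,178) and (324,178). Its top measures 39 x 12 mm, centred at (0.452, 0.185), at 84.5°, which agrees with the given sizes. I go down, grip and lift in stages.

step_arm([
  [0,0,0.02,0,0,0],
  [0.001,0,0.045,0,0,0],
  [0.002,0,0.07,0,0,0],
  [0.002,0,0.095,0,0,0],
  [0.002,0,0.112,0,0,0],
  [0.002,0,0.122,0,0,0],
  [0.002,0,0.122,0,0,0],
  [0.002,0,0.122,0,0,0],
])

```text
time: 2.65
eef_pos: [0.453, 0.184, 0.0793]
tool_rot: [179.9, -0.1, 84.0]
force: [-0.2, 0.2, 0.3]
width: 0.0597
```

step_arm([
  [0,0,0,0,0,0],
  [0,0,0,0,0,0],
  [0,0,0,0,0,0],
  [0,0,0,0,0,0],
  [0,0,0,0,0,0],
  [0,0,0,0,0,0],
], grip=0.0, grip_force=30)

```text
time: 3.4
eef_pos: [0.4525, 0.1836, 0.0787]
tool_rot: [-180.0, -0.1, 84.0]
force: [-0.2, 0.5, -0.5]
width: 0.0116
```

step_arm([
  [0,0,-0.01,0,0,0],
  [0,0,-0.03,0,0,0],
  [0,0,-0.06,0,0,0],
  [0,0,-0.09,0,0,0],
  [0,0,-0.12,0,0,0],
  [0,0,-0.15,0,0,0],
  [0,0,-0.165,0,0,0],
  [0,0,-0.172,0,0,0],
  [0,0,-0.172,0,0,0],
  [0,0,-0.172,0,0,0],
])

```text
time: 4.65
eef_pos: [0.4521, 0.1832, 0.2498]
tool_rot: [-179.9, -0.0, 84.0]
force: [-0.1, -0.8, -2.7]
width: 0.0122
```

```bash
python3 - <<'E'
from h import *
c=cap('wrist','w2'); s=env.get_state(); print(s['time'],s['eef_pos'],s['tool_rot'],s['width'],s['force'])
W=cloud(c).reshape(-1,3)
# bar as seen by the wrist
m=(W[:,2]>.09)&(W[:,2]<.14)&(W[:,0]>.6)&(W[:,0]<.7)
P=W[m]; print(len(P))
for y in np.arange(0,.24,.03):
    q=P[abs(P[:,1]-y)<.015]
    if len(q)>5: print(round(y,2),len(q),q.mean(0).round(4),q[:,0].min().round(4),q[:,0].max().round(4),q[:,2].max().round(4))
E
```

```text
4.7 [0.45211481 0.1831595  0.24979646] [-1.79936444e+02 -9.26736559e-03  8.39755309e+01] 0.011533282473044212 [ 0.4717737   0.37845323 -3.64610511]
4407
0.0 336 [6.338e-01 4.000e-04 9.780e-02] 0.6286 0.6421 0.1025
0.03 77 [0.6363 0.0183 0.101 ] 0.632 0.6429 0.1043
0.06 202 [0.641  0.0682 0.1071] 0.6361 0.6486 0.1112
0.09 478 [0.6435 0.0904 0.1105] 0.638 0.6519 0.1158
0.12 534 [0.6468 0.1204 0.1146] 0.6414 0.6553 0.1195
0.15 605 [0.65   0.1503 0.1189] 0.6443 0.6585 0.1238
0.18 693 [0.6532 0.1803 0.1231] 0.6475 0.6624 0.1287
0.21 1148 [0.6552 0.2106 0.1194] 0.6508 0.6652 0.1325
```

View pics/w2.png

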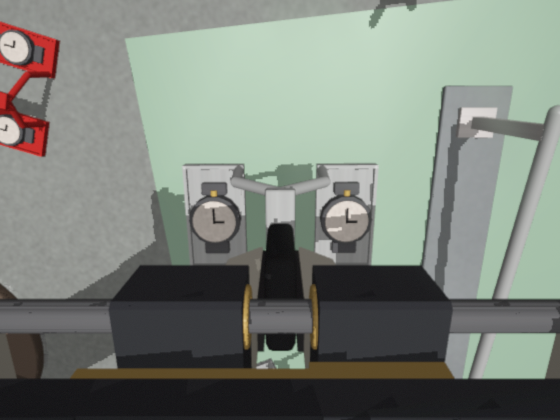

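The carrier is held: handle at (280,285), watches at (215,217) and (346,217), force about −3 N, and it hangs level. The rail at the right agrees with the earlier fit; at y = 0.15 its axis is at x = 0.6515. I move over the rail.

step_arm([
  [-0.0005,0.008,0,0,0,0],
  [-0.0015,0.025,0,0,0,0],
  [-0.003,0.05,0,0,0,0],
  [-0.0045,0.078,0,0,0,0],
  [-0.006,0.106,0,0,0,0],
  [-0.008,0.134,0,0,0,0],
  [-0.0095,0.162,0,0,0,0],
  [-0.011,0.184,0,0,0,0],
  [-0.0115,0.196,0,0,0,0],
  [-0.012,0.202,0,0,0,0],
  [-0.012,0.202,0,0,0,0],
  [-0.012,0.202,0,0,0,0],
  [-0.012,0.202,0,0,0,0],
])

```text
time: 6.32
eef_pos: [0.6519, 0.1506, 0.2511]
tool_rot: [180.0, -0.1, 84.0]
force: [-0.5, -1.1, -3.3]
width: 0.012
```

```bash
python3 - <<'E'
from h import *
s=env.get_state(); print(s['time'],s['eef_pos'],s['tool_rot'],s['width'],s['force'])
c=cap('wrist','w3'); b=cap('side','s3')
cv2.imwrite('pics/j.png',np.hstack([cv2.resize(c['pixels'],(440,330)),cv2.resize(b['pixels'][90:360,230:525],(360,330))]))
E
```

```text
6.325 [0.65186046 0.15063271 0.25105654] [ 1.79981386e+02 -1.00059086e-01  8.40125530e+01] 0.011988116644572173 [-0.46996875 -1.13286358 -3.29807565]
```

View pics/j.png

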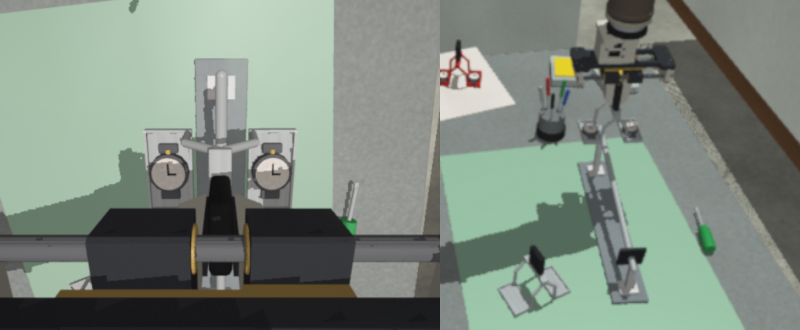

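The wrist view shows the bar (220,90) centred between the trays, and the side view shows the carrier over the upper end of the rail. I lower it, slowing near contact.

step_arm([
  [0,0,0.008,0,0,0],
  [0,0,0.024,0,0,0],
  [0,0,0.042,0,0,0],
  [0,0,0.06,0,0,0],
  [0,0,0.076,0,0,0],
  [0,0,0.088,0,0,0],
  [0,0,0.095,0,0,0],
  [0,0,0.098,0,0,0],
  [0,0,0.1,0,0,0],
  [0,0,0.1,0,0,0],
  [0,0,0.1,0,0,0],
])

```text
time: 7.8
eef_pos: [0.6525, 0.1504, 0.1512]
tool_rot: [180.0, -0.1, 84.0]
force: [0.3, -0.6, -2.8]
width: 0.0119
```

step_arm([
  [0,0,0.001,0,0,0],
  [0,0,0.001,0,0,0],
  [0,0,0.002,0,0,0],
  [0,0,0.002,0,0,0],
])

```text
time: 8.3
eef_pos: [0.6522, 0.1504, 0.1487]
tool_rot: [180.0, -0.1, 84.0]
force: [0.5, 0.5, -2.9]
width: 0.0117
```

```bash
python3 - <<'E'
from h import *
s=env.get_state(); print(s['time'],s['eef_pos'],s['tool_rot'],s['width'],s['force'])
b=cap('side','s4'); a=cap('scene','a4')
cv2.imwrite('pics/j4.png',np.hstack([cv2.resize(a['pixels'][190:310,200:310],(400,436)),cv2.resize(b['pixels'][130:260,300:420],(400,436))]))
E
```

```text
8.3 [0.65223588 0.15041109 0.14866701] [ 1.79993105e+02 -7.33652830e-02  8.39787922e+01] 0.01171126341635084 [ 0.47463476  0.50194164 -2.90499811]
```

View pics/j4.png

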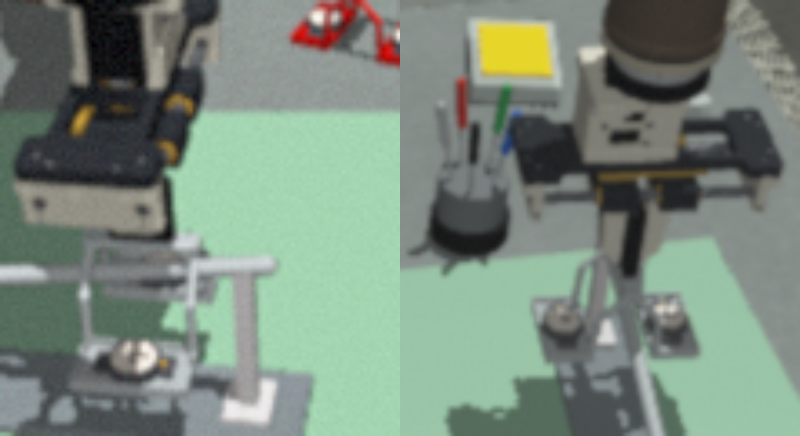

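The hooks straddle the bar just below its top: left crop, hook at (190,250) with the bar at (230,268). There is no contact yet, so I lower in millimetre steps.

step_arm([
  [0,0,0.001,0,0,0],
  [0,0,0.002,0,0,0],
  [0,0,0.002,0,0,0],
])

```text
time: 8.78
eef_pos: [0.6524, 0.1504, 0.1468]
tool_rot: [180.0, -0.1, 84.0]
force: [0.3, -0.9, -2.2]
width: 0.0117
```

step_arm([
  [0,0,0.001,0,0,0],
  [0,0,0.002,0,0,0],
  [0,0,0.002,0,0,0],
])

```text
time: 9.15
eef_pos: [0.6529, 0.1503, 0.1457]
tool_rot: [179.9, -0.1, 84.0]
force: [-0.5, -1.1, 4.2]
width: 0.0119
```

Contact: force z went from −2.9 to +4.2 N. I let go.

step_arm([
  [0,0,0,0,0,0],
  [0,0,0,0,0,0],
  [0,0,0,0,0,0],
  [0,0,0,0,0,0],
  [0,0,0,0,0,0],
  [0,0,0,0,0,0],
  [0,0,0,0,0,0],
  [0,0,0,0,0,0],
  [0,0,0,0,0,0],
  [0,0,0,0,0,0],
], grip=0.06)

```text
time: 10.4
eef_pos: [0.6523, 0.1504, 0.1448]
tool_rot: [180.0, -0.1, 84.0]
force: [0.0, -0.2, 0.5]
width: 0.0599
```

step_arm([
  [0,0,-0.01,0,0,0],
  [0,0,-0.03,0,0,0],
  [0,0,-0.06,0,0,0],
  [0,0,-0.09,0,0,0],
  [0,0,-0.12,0,0,0],
  [0,0,-0.14,0,0,0],
  [0,0,-0.15,0,0,0],
  [0,0,-0.15,0,0,0],
  [0,0,-0.15,0,0,0],
  [0,0,-0.15,0,0,0],
])

```text
time: 11.65
eef_pos: [0.6518, 0.1502, 0.2938]
tool_rot: [-179.9, -0.0, 84.0]
force: [-0.5, 0.5, -0.5]
width: 0.0602
```

```bash
python3 - <<'E'
from h import *
s=env.get_state(); print(s['time'],s['eef_pos'],s['width'],s['force'])
b=cap('side','s5'); a=cap('scene','a5')
cv2.imwrite('pics/j5.png',np.hstack([cv2.resize(a['pixels'][200:320,110:300],(440,278)),cv2.resize(b['pixels'][190:340,250:410],(296,278))]))
X=cloud(a).reshape(-1,3);d=(a['pixels'].max(-1)<50).ravel()
for nm,x0,y0 in(('handle',.635,-.06),('empty',.447,-.095)):
    q=X[d&(X[:,2]>.07)&(X[:,2]<.17)&(abs(X[:,0]-x0)<.06)&(abs(X[:,1]-y0)<.035)]; print(nm,len(q),q.mean(0).round(4) if len(q) else '',q.min(0).round(3),q.max(0).round(3))
E
```

```text
11.65 [0.65184559 0.15021326 0.29380098] 0.06022920134062261 [-0.50635796  0.50751262 -0.49162554]
handle 249 [ 0.6343 -0.0698  0.1284] [ 0.629 -0.09   0.106] [ 0.639 -0.05   0.15 ]
empty 178 [ 0.4512 -0.091   0.0961] [ 0.443 -0.108  0.074] [ 0.458 -0.074  0.116]
```

View pics/j5.png

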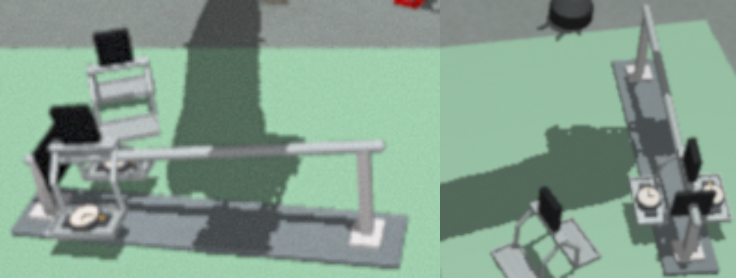

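The carrier hangs against the stop plate: handle (75,125) in the left crop, with both watches still on. The handle is 35 mm from the plate, which is the carrier's half length. The empty carrier has not moved. One check that everything is at rest, then I hand in.

step_arm([
  [0,0,0,0,0,0],
  [0,0,0,0,0,0],
  [0,0,0,0,0,0],
  [0,0,0,0,0,0],
  [0,0,0,0,0,0],
  [0,0,0,0,0,0],
  [0,0,0,0,0,0],
  [0,0,0,0,0,0],
])

```text
time: 12.75
eef_pos: [0.6522, 0.1502, 0.2948]
tool_rot: [180.0, -0.1, 84.0]
force: [0.7, -1.2, 0.1]
width: 0.0597
```

```bash
python3 - <<'E'
from h import *
a=cap('scene','a6')
X=cloud(a).reshape(-1,3);d=(a['pixels'].max(-1)<50).ravel()
q=X[d&(X[:,2]>.07)&(X[:,2]<.17)&(abs(X[:,0]-.635)<.06)&(abs(X[:,1]+.06)<.035)].mean(0); print(q)
if np.linalg.norm(q-[.6343,-.0698,.1284])<.002: print(env.finish_job())
E
```

```text
[ 0.63430033 -0.06977652  0.12835865]
the job is handed in; nothing more can be done
None
```

The job is done and handed in at about 12.8 s of the 38 s allowed. I took the carrier with the two watches by its handle, hung its hooks over the upper part of the rail and let go. It slid down on its own and came to rest against the stop plate.

**Last checks:**
- **Carrier position:** the handle is about 35 mm up-slope of the stop plate, which matches the carrier's half length. It did not move over a further second.
- **Watches:** both were still on their trays in the picture after the slide.
- **Empty carrier:** it measured in the same place as at the start.
- **Robot:** the gripper was open and clear of everything, with about 1 N or less on the wrist.

None of the checks failed. The only disagreement was a few millimetres between cameras in the handle's position at the start.

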